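Open the push-and-turn canister of lamp spares

TASK

Open the tin canister: its cap only clicks round when turned by itself, so press it down gently and, keeping it pressed, turn it anticlockwise (seen from above) until you feel it reach its stop, without forcing it. Then lift the cap straight off and set it down gently, right way up, on the round green-topped mat, and let go of it; leave the gel frames, the red segment and the clip where they lie.

Things in the scene. Friction and masses are not known exactly. Their poses are not given: they have to be found in the camera images.
- cap (a point): centre of the black ribbed cap's grip: 60 mm across, 30 mm high (15 mm above and below this point), z up; 139.5 mm above the counter at first, fingertips must stay 9 mm above the rim before pressing. Its heading does not show how the hidden lid is turned. The lid's plug, 48.5 mm below this point at its foot, comes off with it (together 0.2 kg)
- canister: tin canister fixed on the counter, 84 mm diameter, rim 110 mm high and 66 mm across; origin at the centre of its underside, z up. The cap is sprung: it starts down at 5 N, takes 1.8 N more per mm and is fully down after 5.5 mm at 15 N (the lid yields up to 1 mm more). Pressed with 12 to 18 N, its inner teeth mesh with the lid and turn it; pressed less it only clicks round
- seat: bright metal rim of the canister (66 mm outside, 51 mm inside) on which the lid bears when pressed; more than 30 N on it is too much. Its frame is the canister's
- tabs: four catches inside the canister's mouth that hold the lid's lugs, and the stops of its turn; over 100 N is forcing (0.8 N m or more at the cap). Frame as the canister's. The pressed cap idles 0 to 33 degrees until it meshes, then the lid turns 42 to 54 degrees anticlockwise against 0.15 to 0.35 N m to a hard stop; there it lifts straight out. Backing the unpressed cap does not turn the lid
- mat: round rubber mat with a green top, 130 mm diameter, 6 mm high, fixed on the counter; origin at the centre of its underside. With the lid standing upright on it, the cap's centre is 48.5 mm above its top
- frame_a: round steel gel frame, 94 mm ring with a small tab, 4 mm high, loose; origin at the centre of its underside
- frame_b: another gel frame like it
- segment: red plastic color wheel segment, about 80 x 65 mm, 5 mm thick, loose; origin near the middle of its underside
- clip: chrome safety clip, 74 x 34 mm, 8 mm thick, loose; origin near the middle of its underside
Mind the look-alikes: they are no part of the job. What is meant by the mat is not blue, and is the smaller of those in its own colour.

How it is judged:
By the outcome, as a careful person would: the job done as asked, in the order asked, and still so for the second after the job is handed in, with the robot touching nothing.
It also fails if it takes over 72 s, if anything falls off the work surface, if the arm or the gripper's body presses on something with over 40 N, if the wrist force passes 120 N, or if a joint passes its speed limit or range.

ROBOT

A 6-joint arm with a two-finger parallel gripper is mounted at the origin on the work surface. World frame = base frame: x ahead of the robot, y to its left, z up, the work surface at z = 0. Lengths are in mm, angles in rad, forces in N, time in s.
With the tool pointing down it reaches from about 350 to 975 mm from the base axis. Payload 7.1 kg.
Tool frame: the origin (TCP) lies at the very end of the fingers, on their centre line; the grasp point (between the pads) lies 19 mm behind it; x points along the fingers, y is the direction in which the jaws open and shut, and the axes are right-handed (so a half turn about x gives the same grasp; the last joint's range is limited). The gripper opens to 88 mm and grips with 3 to 60 N. Pads are 20 mm wide; open, the fingers measure 115 mm over their backs; the gripper's body (75 mm by 178 mm) begins 61 mm behind the grasp point.
Start: joints at [-1.13, 0.423, 1.63, -0, 1.089, -0.019], TCP at [277.37, -560.063, 222.675] pointing down, gripper open.
Joint ranges: [-3, 3], [-0.9, 2.11], [0.09, 2.58], [-1.31, 4.45], [0.11, 2.69], [-2.54, 2.54]. Speed limits (rad/s): [2.39, 2.39, 3.01, 3.14, 3.14, 3.14].

INTERFACE

Orientations are given as a rotation vector (axis times angle).
In Python, from workcell import ctrl gives the robot as it stands. The module is installed in compiled form; this text tells all that it offers.
- The arm moves only by the tool carry_out, never from a script. Its argument "commands" is a list of rows, each a list of 6 numbers: the shift along the tool's x, y, z in m, then the turn, a rotation vector about the tool's x, y, z in degrees. In form: [[tx, ty, tz, rx, ry, rz], ...]. A call has 1 to 8 rows; each row shifts and turns the pose as measured when the row begins, along the tool's axes as they then stand; what a row does not reach is not made up. A row lasts 1/8 s, in which the tool goes at most 62.5 mm and 10.7 degrees, less where a joint would pass 70% of its speed; a pose out of reach is approached as far as the arm can. A call with a gripper value outside its range is refused whole. "grip" is the closure, from 0 (fully open) to 1 (shut), set as the call begins (left out, the last holds). The fingers move at their own pace and stop on an object; the grip force is fixed at half the most. Time passes only in rows, so rows that do not move let the fingers close. It gives the time, the measured TCP pose, the force and the opening at its end, in the units of the state.
- ctrl.get_obs(): the state, without advancing time (a new reading comes with each control period).
- ctrl.get_image(name): name is "side" or "top" or "wrist"; returns a dict with "pixels" (384x512x3 uint8, blue, green, red), "intrinsics" (3x3 intrinsics, pixels), "rvec" (rotation vector, rad) and "tvec" (3), from world to camera coordinates, as OpenCV has them. Camera axes: x right, y down, z forward; pixel columns grow to the right and rows downward; lengths in mm; the calibration is good to about 2 mm. A picture is of the moment at which its call begins. There is no depth.
- ctrl.close_job(): hands the job in, once; it reports no verdict.
The state is a dict: "t": time; "qpos": joint angles; "qvel": joint speeds; "joint_torque": joint torques, N m; "ee_pos": TCP position; "orientation": TCP orientation; "ft_force": force on the tool from outside, world axes, zero at the start; "moment": the same for the moment, N m; "width": finger opening in mm.
Only numpy, scipy, OpenCV 4.12 (cv2) and the standard library are available. Lean on these libraries where they do the work, as an engineer would, in place of code of your own. Each camera call takes 0.05 s, during which the arm holds its last target. There are 200 camera calls.

## Working session

There is one attempt and no reset: what is moved stays moved. The work goes in short steps, Python scripts to look and compute and a tool call to move; the robot and the scene stay as the last step left them, time stands still between calls to the robot, and variables do not carry over. Pictures are saved under pics/ and viewed, about 8 in all and at most 12, crops included, and the job is handed in when it is done.

Besides the shell and the picture viewer there is one more tool, called after ">>>" as a command line: name --pt "numbers of a row" for each row, then --argument value for the rest. carry_out: Moves the arm, as the interface text tells. Its arguments: {"type":"object","properties":{"commands":{"type":"array"},"grip":{"type":"number"}},"required":["commands"]}

```bash
mkdir -p pics
cat > h.py <<'E'
import numpy as np,cv2
from workcell import ctrl
def cam(n):
    d=ctrl.get_image(n);R=cv2.Rodrigues(np.array(d['rvec'],float))[0];return d['pixels'],np.array(d['intrinsics'],float),R,np.array(d['tvec'],float).ravel()
def ray(c,u,v,z):
    _,K,R,t=c;o=-R.T@t;d=R.T@np.linalg.inv(K)@np.array([u,v,1.]);return o+d*(z-o[2])/d[2]
def proj(c,p):
    _,K,R,t=c;q=K@(R@np.array(p,float)+t);return q[:2]/q[2]
def st():
    o=ctrl.get_obs()
    for k in ('t','qpos','ee_pos','orientation','ft_force','moment','width'):print(k,np.round(o[k],3))
    print(np.round(cv2.Rodrigues(np.array(o['orientation'],float))[0],3));return o
E
python3 - <<'E'
from h import *
st()
a=cam('top');b=cam('side')
print(-a[2].T@a[3],-b[2].T@b[3])
cv2.imwrite('pics/top.png',cv2.resize(a[0],(800,600)));cv2.imwrite('pics/side.png',cv2.resize(b[0],(800,600)))
E
```

```text
t 0.0
qpos [-1.13   0.424  1.631 -0.     1.089 -0.019]
ee_pos [ 277.137 -559.567  221.893]
orientation [ 1.966  0.462 -1.967]
ft_force [-0.273  0.224 -0.533]
moment [-0.014 -0.006 -0.007]
width 87.502
[[-0.001  0.444 -0.896]
 [ 0.001 -0.896 -0.444]
 [-1.    -0.002 -0.   ]]
[ 419.74411619  -53.10602611 1208.5188307 ] [ 464.33809277 -681.39225756  515.19824506]
```

View pics/top.png

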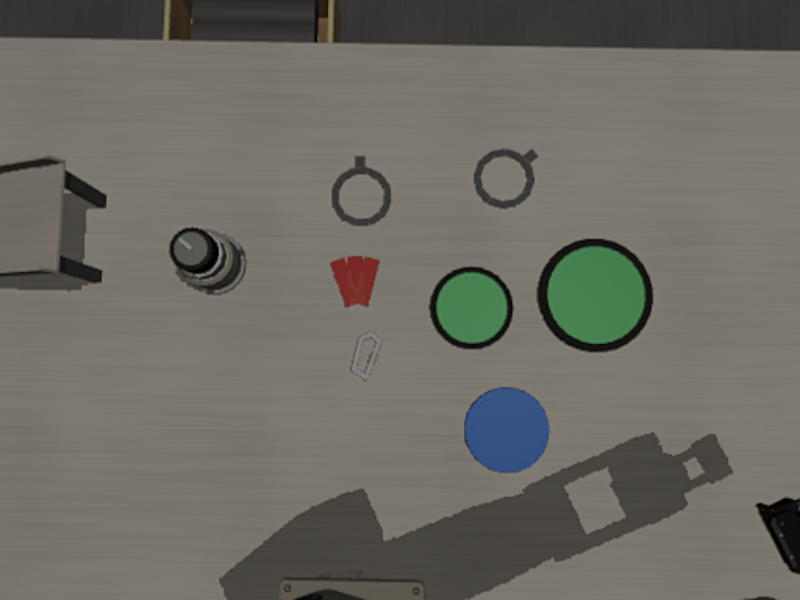

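View pics/side.png

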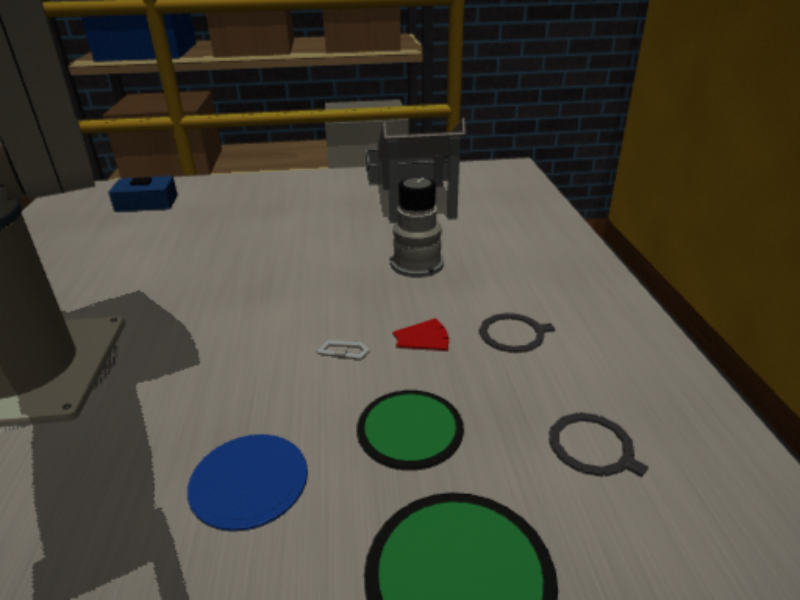

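Top picture: the cap is at (194,250) on the only canister. Three things could be taken for the mat: green small (471,307), green large (595,295) and blue (507,430). I choose the small green one. A stand or chute is close to the canister at (60,225), so I need its height for gripper clearance.

Run:
```python
from h import *
c=cam('top');s=cam('side')
k=.64
# mats
for n,cc,lo,hi in (('a',c,(35,90,60),(85,255,255)),):
    m=cv2.inRange(cv2.cvtColor(cc[0],cv2.COLOR_BGR2HSV),lo,hi)
    for cn in cv2.findContours(m,0,2)[0]:
        if cv2.contourArea(cn)>300:
            (x,y),ax,_=cv2.fitEllipse(cn);p=ray(c,x,y,6);q=ray(c,x+ax[0]/2,y,6);print('green',x,y,p,2*np.linalg.norm(p-q))
# cap top: view crop
crop=c[0][90:210,0:180];cv2.imwrite('pics/cap.png',cv2.resize(crop,None,fx=4.4,fy=4.4,interpolation=2))
for z in (154.5,):
    p=ray(c,194*k,250*k,z);print('cap from top',p,np.linalg.norm(p[:2]),proj(s,p)/k,proj(s,[p[0],p[1],124.5])/k)
# side: top-of-cap centre at (417,184)?
print('side cap',ray(s,417*k,184*k,154.5))
# stand corners, candidate heights via side
for u,v in ((105,198),(102,275),(63,160),(60,280)):
    for z in (0,100,200): 
        p=ray(c,u*k,v*k,z);print((u,v),z,p.round(),(proj(s,p)/k).round())
```

```text
green 301.5780334472656 196.49343872070312 [ 520.43887507 -175.86903519    6.        ] 108.59452643994027
green 381.2114562988281 188.274658203125 [ 543.99953954 -369.25577213    6.        ] 148.59552179822342
cap from top [579.60071383 220.30029395 154.5       ] 620.0558095778672 [415.59030592 182.99231006] [415.6601041  199.86992326]
side cap [581.33012895 215.56806714 154.5       ]
(105, 198) 0 [684. 405.   0.] [454. 217.]
(105, 198) 100 [662. 367. 100.] [448. 179.]
(105, 198) 200 [640. 329. 200.] [441. 134.]
(102, 275) 0 [561. 403.   0.] [395. 222.]
(102, 275) 100 [549. 365. 100.] [390. 183.]
(102, 275) 200 [537. 327. 200.] [384. 137.]
(63, 160) 0 [744. 476.   0.] [475. 202.]
(63, 160) 100 [717. 432. 100.] [470. 166.]
(63, 160) 200 [691. 388. 200.] [463. 123.]
(60, 280) 0 [552. 468.   0.] [388. 209.]
(60, 280) 100 [541. 425. 100.] [383. 172.]
(60, 280) 200 [530. 382. 200.] [377. 128.]
```

View pics/cap.png

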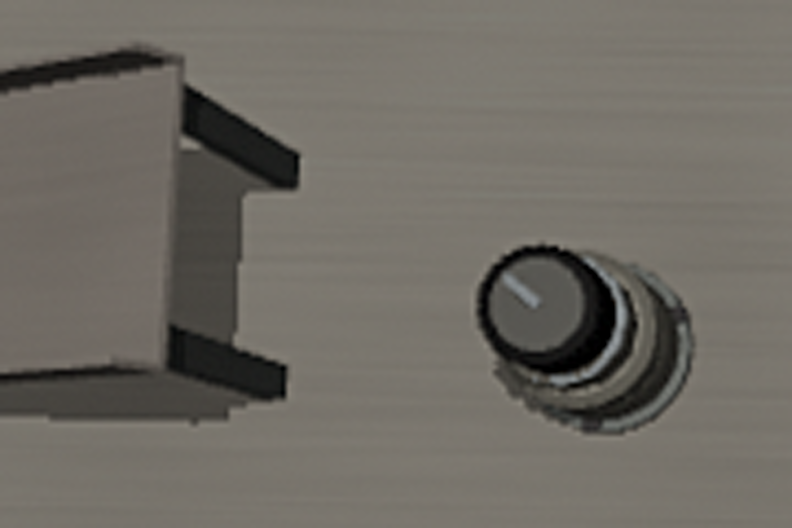

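The crop shows the cap's disc centred near crop (537,304), giving about (581,222). The stand's near face is at y≳385, so it is clear of the work. The mat is the smaller green one at (520,-176); its 108 mm green inner plus black border is consistent with 130 mm. Keeping the present yaw leaves the last joint room for the anticlockwise turn. I'll translate over to the cap.

>>> carry_out --pt "-0.008 -0.037 -0.041 0 0 0" --pt "-0.008 -0.037 -0.041 0 0 0" --pt "-0.008 -0.037 -0.041 0 0 0" --pt "-0.008 -0.037 -0.041 0 0 0" --pt "-0.008 -0.037 -0.041 0 0 0" --pt "0 -0.037 -0.041 0 0 0" --pt "0 -0.037 -0.041 0 0 0" --pt "0 -0.037 -0.041 0 0 0" --grip 0

```text
t: 1.2
ee_pos: [443.8, -140.4, 263.2]
orientation: [1.972, 0.453, -1.968]
ft_force: [-0.3, -0.7, -1.0]
width: 87.9
```

>>> carry_out --pt "0 -0.037 -0.041 0 0 0" --pt "0 -0.037 -0.041 0 0 0" --pt "0 -0.037 -0.041 0 0 0" --pt "0 -0.037 -0.041 0 0 0" --pt "0 -0.037 -0.04 0 0 0" --pt "0 -0.037 -0.04 0 0 0" --pt "0 -0.035 -0.036 0 0 0" --pt "0 0 0 0 0 0"

```text
t: 2.2
ee_pos: [586.5, 229.4, 263.4]
orientation: [1.971, 0.457, -1.963]
ft_force: [-0.9, -0.1, 0.3]
width: 87.8
```

Run:
```python
from h import *
o=st();w=cam('wrist');print('cam',-w[2].T@w[3],w[2][2])
cv2.imwrite('pics/w1.png',w[0]);
p=np.array([581,222,154.5]);print(proj(w,p),proj(w,o['ee_pos']))
```

```text
t 2.2
qpos [ 3.550e-01  3.870e-01  1.585e+00 -1.000e-03  1.166e+00  1.469e+00]
ee_pos [586.523 229.417 263.388]
orientation [ 1.971  0.457 -1.963]
ft_force [-0.924 -0.122  0.291]
moment [-0.005 -0.043 -0.001]
width 87.824
[[ 0.004  0.441 -0.897]
 [ 0.    -0.897 -0.441]
 [-1.     0.002 -0.003]]
cam [654.66868591 264.07450952 424.41562085] [-0.250761   -0.12525329 -0.95991173]
[261.67904048 199.59940153] [257.35761693 247.77007595]
```

View pics/w1.png

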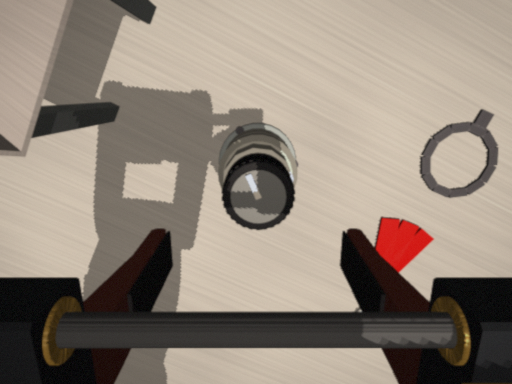

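The wrist view shows the cap's top disc centred near (259,191), spanning x 229–289 and y 160–222.

Run:
```python
from h import *
w=cam('wrist');g=cv2.GaussianBlur(cv2.cvtColor(w[0],cv2.COLOR_BGR2GRAY),(3,3),0)
m=((g<55)*255).astype('uint8');m[:,:200]=0;m[:,310:]=0;m[:130]=0;m[240:]=0
cn=max(cv2.findContours(m,0,2)[0],key=cv2.contourArea);hull=cv2.convexHull(cn);print(cv2.boundingRect(hull),cv2.fitEllipse(hull))
for u,v in ((259,191),):
    p=ray(w,u,v,154.5);print(p)
for z in (154.5,124.5):print([ (proj(w,[p[0]+30*np.cos(t),p[1]+30*np.sin(t),z])).round() for t in np.arange(0,6.2,1.57)],z)
o=ctrl.get_obs();R=cv2.Rodrigues(np.array(o['orientation']))[0]
d=p-o['ee_pos'];d[2]=0;print('tool shift',R.T@d)
```

```text
(221, 152, 72, 75) ((256.3843994140625, 189.50222778320312), (71.05863952636719, 74.82386016845703), 176.12265014648438)
[585.91422454 225.58459881 154.5       ]
[array([276., 159.]), array([226., 175.]), array([243., 222.]), array([291., 206.])] 154.5
[array([274., 152.]), array([228., 167.]), array([244., 210.]), array([288., 196.])] 124.5
tool shift [0.00207402 0.99455683 0.06305261]
```

>>> carry_out --pt "0.03 0.001 0.002 0 0 0" --pt "0.03 0 0.001 0 0 0" --pt "0.025 0 0 0 0 0" --pt "0 0 0 0 0 0"

```text
t: 2.8
ee_pos: [582.1, 217.8, 177.4]
orientation: [1.973, 0.448, -1.969]
ft_force: [-0.6, -0.2, 0.6]
width: 87.5
```

Run:
```python
from h import *
o=st();w=cam('wrist');s=cam('side');c=cam('top')
p=np.array(o['ee_pos'])
print(proj(w,p),proj(s,p),ray(w,*proj(w,p),154.5))
A=w[0]
B=s[0][60:220,180:380];B=cv2.resize(B,(480,384),interpolation=2)
cv2.imwrite('pics/w2.png',cv2.resize(np.hstack([A,B]),(800,310)))
cv2.imwrite('pics/w2.png',A)
for x,y in ((582,224),(586,226)):
  print([(proj(w,[x+30*np.cos(t),y+30*np.sin(t),154.5])).round() for t in np.arange(0,6.2,1.57)])
```

```text
t 2.8
qpos [ 0.34   0.47   1.672 -0.004  0.998  1.464]
ee_pos [582.121 217.774 177.386]
orientation [ 1.973  0.448 -1.969]
ft_force [-0.584 -0.167  0.589]
moment [ 0.032 -0.003  0.006]
width 87.523
[[ 0.002  0.434 -0.901]
 [-0.002 -0.901 -0.434]
 [-1.     0.003 -0.001]]
[257.4204827  247.76979102] [267.05145348 108.92362841] [572.35529416 212.86195186 154.5       ]
[array([270., 181.]), array([199., 205.]), array([226., 268.]), array([293., 247.])]
[array([270., 173.]), array([199., 197.]), array([225., 262.]), array([294., 240.])]
```

View pics/w2.png

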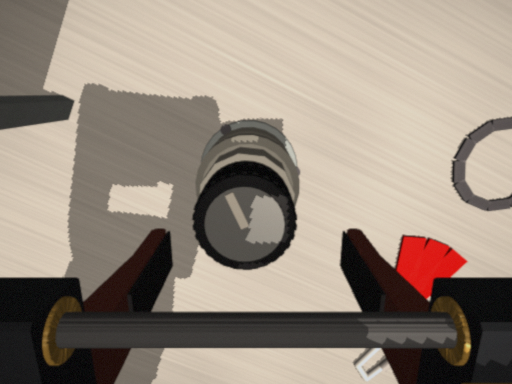

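The cap's top disc is centred near (245.5,222) and its outline spans u 193–297. The cap is therefore at about (583,225). I'll correct and descend in one go.

>>> carry_out --pt "0 -0.006 -0.004 0 0 0" --pt "0 0 0 0 0 0" --pt "0.015 0 0 0 0 0" --pt "0.012 0 0 0 0 0" --pt "0 0 0 0 0 0"

```text
t: 3.58
ee_pos: [586.8, 227.3, 154.0]
orientation: [1.983, 0.45, -1.959]
ft_force: [-0.4, -0.3, -0.2]
width: 87.8
```

>>> carry_out --pt "0 0 0 0 0 0"

```text
t: 3.7
ee_pos: [586.6, 227.3, 153.6]
orientation: [1.982, 0.45, -1.96]
ft_force: [-0.4, 0.4, 0.5]
width: 87.9
```

>>> carry_out --pt "0 0 0 0 0 0"

```text
t: 3.82
ee_pos: [586.7, 227.3, 153.6]
orientation: [1.982, 0.45, -1.96]
ft_force: [-0.3, -0.7, 0.2]
width: 87.9
```

>>> carry_out --pt "0 0 0 0 0 0"

```text
t: 3.95
ee_pos: [586.9, 227.3, 153.9]
orientation: [1.982, 0.45, -1.96]
ft_force: [-0.8, 0.1, 0.2]
width: 87.6
```

>>> carry_out --pt "0 0 0.004 0 0 0" --pt "0 0 0 0 0 0"

```text
t: 4.2
ee_pos: [583.1, 225.5, 154.2]
orientation: [1.983, 0.45, -1.959]
ft_force: [-0.3, -0.4, 1.0]
width: 87.5
```

Run:
```python
from h import *
o=st();w=cam('wrist');cv2.imwrite('pics/w3.png',w[0]);R=cv2.Rodrigues(np.array(o['orientation']))[0]
for q in ((583,225),(586,227)):
  t=np.arange(0,6.2,.1);P=np.array([proj(w,[q[0]+30*np.cos(a),q[1]+30*np.sin(a),154.5]) for a in t]);print(q,P.min(0),P.max(0),R.T@(np.array([*q,153.8])-o['ee_pos']))
```

```text
t 4.2
qpos [ 0.351  0.5    1.685 -0.004  0.945  1.474]
ee_pos [583.143 225.461 154.189]
orientation [ 1.983  0.45  -1.959]
ft_force [-0.285 -0.384  1.002]
moment [0.062 0.001 0.054]
width 87.48
[[ 0.012  0.435 -0.9  ]
 [ 0.001 -0.9   -0.435]
 [-1.     0.004 -0.011]]
(583, 225) [199.55407855 192.40259265] [316.57598447 299.84716796] [0.38672904 0.35165835 0.33383324]
(586, 227) [198.26428462 185.33912536] [315.94133832 293.98836634] [ 0.42449805 -0.14388368 -3.23730266]
```

View pics/w3.png

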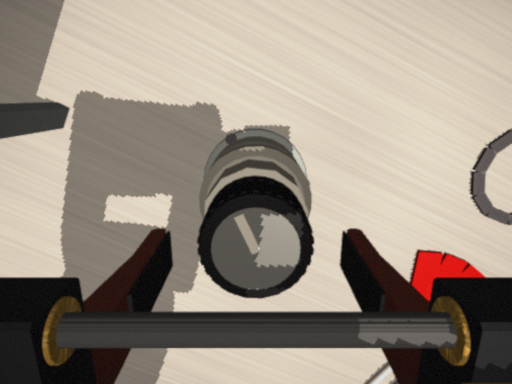

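The cap outline spans u 198–313 with its bottom at v 297, so it sits within about 1–2 mm of the jaw centre and 1.5 mm toward -z. I'll descend to a TCP height of about 125 and close.

>>> carry_out --pt "0.014 -0.001 -0.001 0 -0.6 0" --pt "0.013 0 0 0 0 0" --pt "0 0 0 0 0 0"

```text
t: 4.62
ee_pos: [583.8, 226.9, 124.9]
orientation: [1.971, 0.447, -1.97]
ft_force: [0.3, -0.6, 0.2]
width: 88.0
```

>>> carry_out --pt "0 0 0 0 0 0" --pt "0 0 0 0 0 0" --pt "0 0 0 0 0 0" --pt "0 0 0 0 0 0" --grip 1

```text
t: 5.12
ee_pos: [584.0, 226.7, 125.0]
orientation: [1.971, 0.447, -1.969]
ft_force: [-0.2, -0.6, -0.8]
width: 59.6
```

```bash
python3 -c "
from h import *
st()"
```

```text
t 5.125
qpos [ 0.353  0.545  1.689 -0.006  0.908  1.477]
ee_pos [584.027 226.734 124.957]
orientation [ 1.971  0.447 -1.969]
ft_force [-0.21  -0.6   -0.824]
moment [-0.162 -0.08   0.011]
width 59.586
[[ 0.002  0.435 -0.9  ]
 [-0.004 -0.9   -0.435]
 [-1.     0.004  0.   ]]
```

>>> carry_out --pt "0.003 0 0 0 0 0" --pt "0 0 0 0 0 0"

```text
t: 5.38
ee_pos: [584.4, 226.8, 123.2]
orientation: [1.972, 0.447, -1.969]
ft_force: [-1.6, -1.4, 6.5]
width: 59.6
```

>>> carry_out --pt "0.001 0 0 0 0 0" --pt "0 0 0 0 0 0"

```text
t: 5.62
ee_pos: [584.3, 226.8, 123.5]
orientation: [1.972, 0.447, -1.968]
ft_force: [-2.6, -0.8, 6.3]
width: 59.9
```

>>> carry_out --pt "0.003 0 0 0 0 0"

```text
t: 5.75
ee_pos: [584.4, 226.8, 121.4]
orientation: [1.972, 0.447, -1.968]
ft_force: [-3.5, -2.4, 17.8]
width: 59.6
```

>>> carry_out --pt "0.003 0 0 0 0 0"

```text
t: 5.88
ee_pos: [584.6, 226.9, 121.0]
orientation: [1.973, 0.447, -1.968]
ft_force: [-9.9, -5.3, 31.8]
width: 59.6
```

>>> carry_out --pt "0.0005 0 0 0 0 0"

```text
t: 6.0
ee_pos: [584.6, 226.8, 122.0]
orientation: [1.973, 0.447, -1.968]
ft_force: [-3.4, -2.7, 7.1]
width: 59.6
```

>>> carry_out --pt "0.0005 0 0 0 0 0"

```text
t: 6.12
ee_pos: [584.5, 226.8, 122.6]
orientation: [1.974, 0.447, -1.967]
ft_force: [-1.8, -1.8, 7.4]
width: 59.4
```

The second 3 mm row spiked to 31.8 N at the wrist, so the press must be much finer. I'll use smaller rows from here.

>>> carry_out --pt "0.001 0 0 0 0 0"

```text
t: 6.25
ee_pos: [584.5, 226.8, 122.5]
orientation: [1.974, 0.447, -1.967]
ft_force: [-2.3, -1.5, 6.6]
width: 59.6
```

>>> carry_out --pt "0.001 0 0 0 0 0"

```text
t: 6.38
ee_pos: [584.5, 226.8, 122.3]
orientation: [1.975, 0.447, -1.967]
ft_force: [-2.1, -0.5, 7.5]
width: 60.1
```

>>> carry_out --pt "0.0015 0 0 0 0 0"

```text
t: 6.5
ee_pos: [584.5, 226.8, 121.7]
orientation: [1.975, 0.447, -1.967]
ft_force: [-3.1, -2.1, 8.0]
width: 59.1
```

>>> carry_out --pt "0.0018 0 0 0 0 0"

```text
t: 6.62
ee_pos: [584.6, 226.8, 121.3]
orientation: [1.975, 0.447, -1.967]
ft_force: [-5.2, -3.2, 17.3]
width: 59.4
```

>>> carry_out --pt "0.0018 0 0 0 0 0"

```text
t: 6.75
ee_pos: [584.6, 226.8, 121.3]
orientation: [1.975, 0.447, -1.967]
ft_force: [-5.6, -2.5, 17.2]
width: 59.7
```

>>> carry_out --pt "0.002 0 0 0 0 0"

```text
t: 6.88
ee_pos: [584.6, 226.8, 121.2]
orientation: [1.976, 0.447, -1.967]
ft_force: [-6.9, -3.6, 17.9]
width: 59.6
```

Run:
```python
from h import *
o=st();R=cv2.Rodrigues(np.array(o['orientation']))[0]
print('F tool',R.T@o['ft_force'],'M tool',R.T@o['moment'],'down',R.T@[0,0,-1])
s=cam('side')
B=s[0][90:190,215:315];cv2.imwrite('pics/s1.png',cv2.resize(B,None,fx=6,fy=6,interpolation=2))
```

```text
t 6.875
qpos [ 0.353  0.549  1.692 -0.005  0.896  1.478]
ee_pos [584.588 226.804 121.228]
orientation [ 1.976  0.447 -1.967]
ft_force [-6.864 -3.567 17.88 ]
moment [-0.508  1.214  0.038]
width 59.587
[[ 0.005  0.434 -0.901]
 [-0.002 -0.901 -0.434]
 [-1.     0.004 -0.004]]
F tool [-17.90772811   0.3077173    7.66375267] M tool [-0.04341928 -1.31358245 -0.06965286] down [ 0.99998452 -0.00406255  0.00380314]
```

View pics/s1.png

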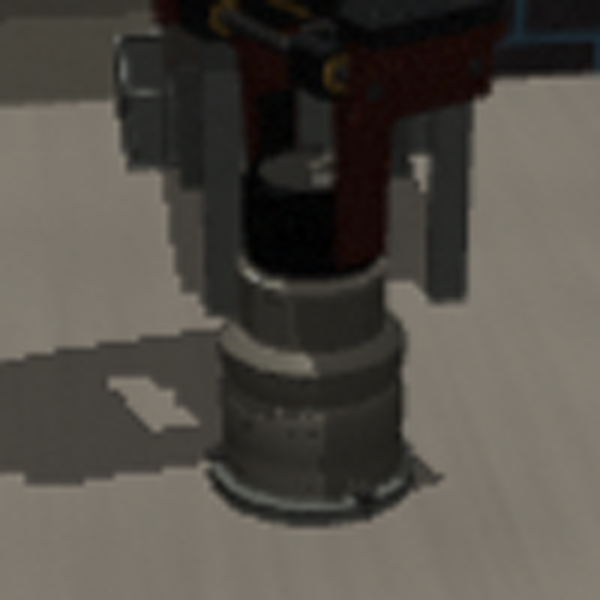

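The side crop shows both fingers on the black cap around crop (300,215), just above the bright rim at (310,270), with nothing else touching. There is about 7.7 N of side load along tool z, so I'll relieve it while holding the press.

>>> carry_out --pt "0.0015 0 0.0006 0 0 0"

```text
t: 7.05
ee_pos: [584.5, 226.8, 121.5]
orientation: [1.978, 0.447, -1.965]
ft_force: [-2.5, -1.0, 10.2]
width: 59.7
```

>>> carry_out --pt "0.0015 0 0.0006 0 0 0"

```text
t: 7.18
ee_pos: [584.5, 226.7, 121.5]
orientation: [1.979, 0.447, -1.964]
ft_force: [-2.7, -1.6, 8.9]
width: 59.7
```

>>> carry_out --pt "0.0015 0 0.0006 0 0 0"

```text
t: 7.3
ee_pos: [584.5, 226.7, 121.5]
orientation: [1.981, 0.448, -1.962]
ft_force: [-3.9, -1.8, 10.0]
width: 59.7
```

>>> carry_out --pt "0.0017 0 0.0006 0 -0.5 0"

```text
t: 7.42
ee_pos: [584.5, 226.7, 121.4]
orientation: [1.974, 0.446, -1.969]
ft_force: [-2.5, -1.4, 12.8]
width: 60.0
```

>>> carry_out --pt "0.0017 0 0.0006 0 -0.2 0"

```text
t: 7.55
ee_pos: [584.5, 226.7, 121.4]
orientation: [1.972, 0.445, -1.971]
ft_force: [-3.1, -1.9, 12.9]
width: 59.4
```

```bash
cat > o.py <<'E'
from h import *
o=ctrl.get_obs();R=cv2.Rodrigues(np.array(o['orientation']))[0]
print(round(o['t'],2),np.round(o['ee_pos'],1),'F tool',(R.T@o['ft_force']).round(1),'Mtool',(R.T@o['moment']).round(2),'down',(R.T@[0,0,-1]).round(4),'yaw',np.degrees(np.arctan2(R[1,1],R[0,1])).round(1),'q6',o['qpos'][5].round(2),'w',o['width'])
E
python3 o.py
```

```text
7.55 [584.5 226.7 121.4] F tool [-12.8   0.4   3.7] Mtool [-0.03 -0.76 -0.14] down [ 1.0e+00 -4.1e-03 -5.0e-04] yaw -64.3 q6 1.48 w 59.39202788720669
```

>>> carry_out --pt "0.0018 0 0.0007 -3 -0.15 0" --pt "0.0018 0 0.0007 -3 -0.15 0"

```text
t: 7.8
ee_pos: [584.6, 226.8, 121.7]
orientation: [1.905, 0.539, -1.907]
ft_force: [-4.6, -0.5, 13.7]
width: 59.7
```

```bash
python3 o.py
```

```text
7.8 [584.6 226.8 121.7] F tool [-13.7  -1.9   4.2] Mtool [ 0.08 -0.78 -0.37] down [ 1.     -0.0038 -0.0025] yaw -58.2 q6 1.37 w 59.69887956279008
```

>>> carry_out --pt "0.0019 -0.0001 0.0007 -3 -0.1 0" --pt "0.0019 -0.0001 0.0007 -3 -0.1 0" --pt "0.0019 -0.0002 0.0007 -3 -0.1 0"

```text
t: 8.18
ee_pos: [584.5, 227.0, 121.3]
orientation: [1.803, 0.67, -1.805]
ft_force: [-2.8, -1.3, 13.1]
width: 60.0
```

```bash
python3 o.py
```

```text
8.18 [584.5 227.  121.3] F tool [-13.1  -0.8   3. ] Mtool [ 0.23 -0.73 -0.24] down [ 1.     -0.004  -0.0026] yaw -49.0 q6 1.21 w 60.01346444164
```

>>> carry_out --pt "0.002 -0.0002 0.0007 -3 -0.15 0" --pt "0.002 -0.0002 0.0007 -3 -0.15 0" --pt "0.002 -0.0003 0.0007 -3 -0.15 0"

```text
t: 8.55
ee_pos: [584.4, 227.2, 121.1]
orientation: [1.695, 0.789, -1.701]
ft_force: [-4.2, -1.6, 15.0]
width: 59.5
```

```bash
python3 o.py
```

```text
8.55 [584.4 227.2 121.1] F tool [-14.9  -2.1   4. ] Mtool [ 0.24 -0.67 -0.42] down [ 1.     -0.0045 -0.0055] yaw -39.8 q6 1.06 w 59.456610082834025
```

>>> carry_out --pt "0.002 -0.0003 0.0007 -3 0.1 -0.1" --pt "0.002 -0.0004 0.0007 -3 0.1 -0.1" --pt "0.002 -0.0004 0.0007 -3 0 -0.1"

```text
t: 8.93
ee_pos: [584.2, 227.4, 121.1]
orientation: [1.594, 0.907, -1.588]
ft_force: [-3.5, -1.6, 15.0]
width: 59.5
```

```bash
python3 o.py
```

```text
8.93 [584.2 227.4 121.1] F tool [-15.   -2.2   3.1] Mtool [ 0.32 -0.72 -0.49] down [ 1.     -0.0013  0.0031] yaw -30.6 q6 0.89 w 59.48211480385806
```

>>> carry_out --pt "0.002 -0.0005 0.0007 -3 -0.1 0" --pt "0.002 -0.0005 0.0006 -3 -0.1 0" --pt "0.002 -0.0006 0.0006 -3 -0.1 0"

```text
t: 9.3
ee_pos: [583.9, 227.5, 121.1]
orientation: [1.483, 1.005, -1.475]
ft_force: [-3.1, -0.7, 14.1]
width: 59.4
```

```bash
python3 o.py
```

```text
9.3 [583.9 227.5 121.1] F tool [-14.1  -2.6   1.8] Mtool [ 0.27 -0.68 -0.57] down [ 1.     -0.005   0.0023] yaw -21.5 q6 0.73 w 59.40671972947812
```

Torque is steady at about 0.25–0.3 N m, which fits the lid turning (43° so far). From here I'll use smaller, slower steps to feel for the stop.

>>> carry_out --pt "0.002 -0.0006 0.0005 -2 -0.1 -0.15" --pt "0.002 -0.0006 0.0005 -2 -0.1 -0.15"

```text
t: 9.55
ee_pos: [583.8, 227.5, 121.1]
orientation: [1.431, 1.049, -1.427]
ft_force: [-3.7, -1.8, 14.4]
width: 59.7
```

```bash
python3 o.py
```

```text
9.55 [583.8 227.5 121.1] F tool [-14.4  -2.9   2.8] Mtool [ 0.27 -0.61 -0.54] down [ 1.     -0.0026  0.0013] yaw -17.4 q6 0.66 w 59.72200148517697
```

>>> carry_out --pt "0.002 -0.0006 0.0005 -2 0 -0.1"

```text
t: 9.68
ee_pos: [583.7, 227.6, 121.1]
orientation: [1.407, 1.07, -1.401]
ft_force: [-4.0, -1.4, 14.5]
width: 60.1
```

```bash
python3 o.py
```

```text
9.68 [583.7 227.6 121.1] F tool [-14.5  -3.5   2.3] Mtool [ 0.26 -0.61 -0.59] down [ 1.     -0.0022  0.0025] yaw -15.4 q6 0.62 w 60.11579490196132
```

>>> carry_out --pt "0.002 -0.0007 0.0005 -2 -0.1 -0.1"

```text
t: 9.8
ee_pos: [583.7, 227.6, 121.1]
orientation: [1.381, 1.09, -1.376]
ft_force: [-3.9, -2.4, 14.0]
width: 60.0
```

```bash
python3 o.py
```

```text
9.8 [583.7 227.6 121.1] F tool [-14.   -3.2   3.2] Mtool [ 0.27 -0.6  -0.57] down [ 1.    -0.002  0.002] yaw -13.3 q6 0.58 w 60.028228996272716
```

>>> carry_out --pt "0.002 -0.0007 0.0004 -2 -0.1 -0.1"

```text
t: 9.93
ee_pos: [583.5, 227.6, 121.0]
orientation: [1.355, 1.109, -1.351]
ft_force: [-3.5, -2.3, 13.1]
width: 59.3
```

```bash
python3 o.py
```

```text
9.93 [583.5 227.6 121. ] F tool [-13.1  -2.9   3. ] Mtool [ 0.38 -0.59 -0.57] down [ 1.     -0.0016  0.0013] yaw -11.3 q6 0.55 w 59.29617435465458
```

>>> carry_out --pt "0.002 -0.0007 0.0004 -2 -0.1 -0.1"

```text
t: 10.05
ee_pos: [583.4, 227.6, 120.8]
orientation: [1.329, 1.127, -1.327]
ft_force: [-2.8, -1.7, 11.8]
width: 59.7
```

```bash
python3 o.py
```

```text
10.05 [583.4 227.6 120.8] F tool [-11.8  -2.5   2.2] Mtool [ 0.47 -0.47 -0.49] down [ 1.0e+00 -1.3e-03  7.0e-04] yaw -9.3 q6 0.52 w 59.67618553925186
```

Torque is climbing (0.27 → 0.38 → 0.47 N m) with the same 2° steps. I'll do one small confirming step with the press restored.

>>> carry_out --pt "0.0023 -0.0007 0.0004 -1 0 0"

```text
t: 10.18
ee_pos: [583.3, 227.6, 120.4]
orientation: [1.318, 1.136, -1.313]
ft_force: [-4.3, -1.6, 14.3]
width: 59.6
```

```bash
python3 o.py
```

```text
10.18 [583.3 227.6 120.4] F tool [-14.3  -4.    2.1] Mtool [ 0.53 -0.59 -0.59] down [ 1.     -0.0028  0.0019] yaw -8.3 q6 0.5 w 59.55676016221457
```

>>> carry_out --pt "0.0023 -0.0007 0.0004 -1 0 0"

```text
t: 10.3
ee_pos: [583.4, 227.5, 119.9]
orientation: [1.307, 1.144, -1.298]
ft_force: [-1.5, -1.9, 12.0]
width: 59.9
```

```bash
python3 o.py
```

```text
10.3 [583.4 227.5 119.9] F tool [-12.   -1.2   2. ] Mtool [ 0.01 -0.54 -0.52] down [ 1.     -0.0048  0.0027] yaw -7.3 q6 0.48 w 59.91325960969387
```

Torque peaked at 0.53 N m, above the 0.35 N m maximum drag, then let go as the cap clicked or slid at the stop. The lid should be at its stop. I'll release the press and try a gentle lift, watching the pull.

>>> carry_out --pt "-0.001 0 0 0 0 0" --pt "-0.002 0 0 0 0 0" --pt "-0.002 0 0 0 0 0"

```text
t: 10.68
ee_pos: [583.1, 227.5, 127.0]
orientation: [1.307, 1.144, -1.298]
ft_force: [0.0, -0.6, -2.8]
width: 59.9
```

```bash
python3 o.py
```

```text
10.68 [583.1 227.5 127. ] F tool [2.8 0.1 0.6] Mtool [ 0.04 -0.07  0.01] down [ 1.     -0.005   0.0031] yaw -7.3 q6 0.48 w 59.9005534820934
```

>>> carry_out --pt "-0.002 0 0 0 0 0" --pt "0 0 0 0 0 0"

```text
t: 10.92
ee_pos: [582.9, 227.5, 128.4]
orientation: [1.307, 1.145, -1.298]
ft_force: [0.4, 0.2, -1.5]
width: 59.4
```

```bash
python3 o.py
```

```text
10.93 [582.9 227.5 128.4] F tool [ 1.5  0.4 -0.2] Mtool [-0.   -0.02  0.09] down [ 1.     -0.0045  0.003 ] yaw -7.3 q6 0.48 w 59.398032952533576
```

The pull is only about 2 N, the cap's own weight. I'll lift on straight.

>>> carry_out --pt "-0.004 0 0 0 0 0" --pt "-0.004 0 0 0 0 0" --pt "-0.004 0 0 0 0 0"

```text
t: 11.3
ee_pos: [582.4, 227.4, 140.2]
orientation: [1.306, 1.145, -1.299]
ft_force: [-0.0, 0.0, -2.0]
width: 59.4
```

```bash
python3 o.py
```

```text
11.3 [582.4 227.4 140.2] F tool [ 2. -0. -0.] Mtool [0.04 0.01 0.13] down [ 1.     -0.0032  0.0025] yaw -7.3 q6 0.48 w 59.423876897534164
```

>>> carry_out --pt "-0.01 0 0 0 0 0" --pt "-0.012 0 0 0 0 0" --pt "-0.015 0 0 0 0 0" --pt "-0.02 0 0 0 0 0" --pt "-0.02 0 0 0 0 0" --pt "0 0 0 0 0 0"

```text
t: 12.05
ee_pos: [583.1, 227.7, 224.7]
orientation: [1.309, 1.144, -1.295]
ft_force: [-0.4, -0.1, -2.2]
width: 59.8
```

```bash
python3 o.py
python3 - <<'E'
from h import *
s=cam('side');B=s[0][40:190,200:330];cv2.imwrite('pics/s2.png',cv2.resize(B,None,fx=4,fy=4,interpolation=2))
E
```

```text
12.05 [583.1 227.7 224.7] F tool [ 2.2 -0.4  0.1] Mtool [-0.01 -0.01  0.05] down [ 1.     -0.007   0.0045] yaw -7.3 q6 0.48 w 59.757524911305595
```

View pics/s2.png

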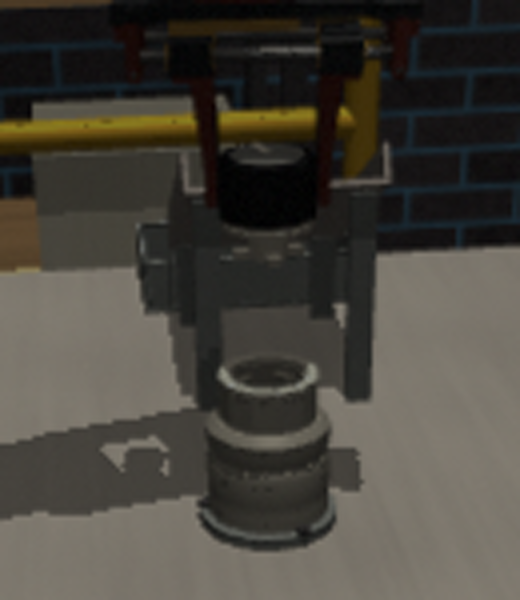

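The crop shows the cap with its plug held above the open canister: cap at (265,190), empty mouth at (267,375). The lid came off cleanly at 2 N. Now I'll carry it over the mat.

>>> carry_out --pt "0 -0.001 0.03 0 -0.2 -0.4" --pt "0 -0.001 0.05 0 0 0" --pt "0 -0.002 0.055 0 0 0" --pt "0 -0.002 0.055 0 0 0" --pt "0 -0.002 0.055 0 0 0" --pt "0 -0.001 0.05 0 0 0" --pt "0 -0.001 0.045 0 0 0" --pt "0 -0.001 0.03 0 0 0"

```text
t: 13.1
ee_pos: [519.7, -146.7, 217.6]
orientation: [1.295, 1.156, -1.306]
ft_force: [0.3, 0.9, -1.7]
width: 59.7
```

>>> carry_out --pt "0 0 0.015 0 0 0" --pt "0 0 0 0 0 0"

```text
t: 13.35
ee_pos: [516.7, -163.2, 216.5]
orientation: [1.297, 1.156, -1.31]
ft_force: [0.2, -0.1, -0.8]
width: 59.4
```

```bash
python3 o.py
python3 - <<'E'
from h import *
o=ctrl.get_obs();R=cv2.Rodrigues(np.array(o['orientation']))[0]
print(R.T@(np.array([520.4,-175.9,60])-o['ee_pos']))
E
```

```text
13.35 [ 516.7 -163.2  216.5] F tool [0.8 0.2 0.1] Mtool [0.01 0.02 0.06] down [9.999e-01 1.170e-02 2.000e-04] yaw -7.2 q6 -0.2 w 59.43200018338622
[156.40419161   7.10782645  12.1301732 ]
```

>>> carry_out --pt "0.02 0.003 0.006 0 0 0.7" --pt "0.035 0.003 0.006 0 0 0" --pt "0.035 0 0 0 0 0" --pt "0.03 0 0 0 0 0" --pt "0.02 0 0 0 0 0" --pt "0.006 0 0 0 0 0" --pt "0 0 0 0 0 0"

```text
t: 14.22
ee_pos: [524.2, -167.7, 66.3]
orientation: [1.299, 1.151, -1.293]
ft_force: [-0.6, 0.4, -1.1]
width: 59.8
```

```bash
python3 o.py
python3 - <<'E'
from h import *
o=ctrl.get_obs();R=cv2.Rodrigues(np.array(o['orientation']))[0]
print(R.T@(np.array([520.4,-175.9,60])-o['ee_pos']))
s=cam('side');print(proj(s,o['ee_pos']));B=s[0][180:330,200:350];cv2.imwrite('pics/s3.png',cv2.resize(B,None,fx=4,fy=4,interpolation=2))
E
```

```text
14.22 [ 524.2 -167.7   66.3] F tool [ 1.1 -0.7 -0.4] Mtool [ 0.   -0.05  0.06] down [ 1.     -0.002   0.0022] yaw -6.8 q6 -0.22 w 59.781756450124945
[ 6.32279924 -2.77800267  8.5928332 ]
[263.3221568  243.62251756]
```

View pics/s3.png

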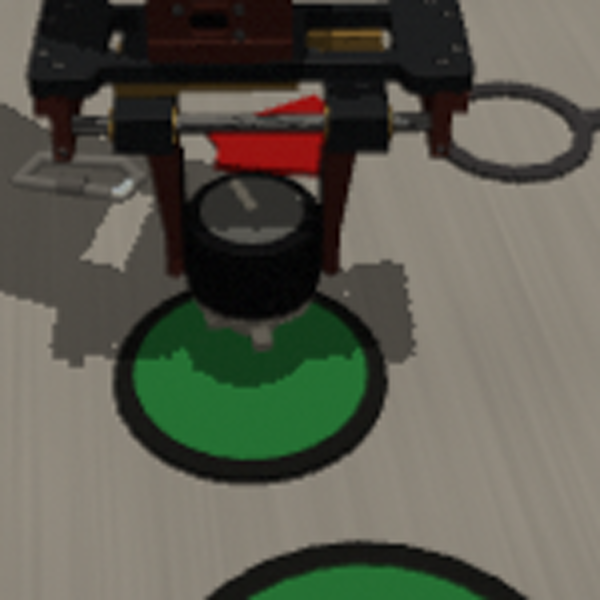

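The cap is upright above the small green mat; in the crop the mat centre is (250,380) and the plug foot is at about (255,345). I'll shift 9 mm and descend slowly, watching for contact.

>>> carry_out --pt "0.004 -0.002 0.005 0 0 0" --pt "0.006 -0.001 0.003 0 0 0" --pt "0.005 0 0 0 0 0" --pt "0.003 0 0 0 0 0" --pt "0 0 0 0 0 0"

```text
t: 14.9
ee_pos: [521.6, -176.6, 49.6]
orientation: [1.3, 1.146, -1.291]
ft_force: [-0.5, 0.5, -1.6]
width: 59.6
```

>>> carry_out --pt "0.002 0 0 0 0 0" --pt "0.002 0 0 0 0 0"

```text
t: 15.15
ee_pos: [521.9, -176.6, 45.5]
orientation: [1.3, 1.146, -1.291]
ft_force: [0.8, -0.5, -2.7]
width: 59.5
```

>>> carry_out --pt "0.0015 0 0 0 0 0"

```text
t: 15.28
ee_pos: [521.9, -176.6, 44.0]
orientation: [1.3, 1.146, -1.291]
ft_force: [-0.9, 0.7, -2.6]
width: 59.4
```

```bash
python3 o.py
```

```text
15.28 [ 521.9 -176.6   44. ] F tool [ 2.6 -1.  -0.6] Mtool [0.01 0.04 0.05] down [ 1.     -0.0069  0.0011] yaw -6.8 q6 -0.23 w 59.36609898991459
```

>>> carry_out --pt "0.0015 0 0 0 0 -0.4" --pt "0.001 0 0 0 0 0"

```text
t: 15.52
ee_pos: [522.0, -176.5, 41.3]
orientation: [1.297, 1.152, -1.296]
ft_force: [0.0, 0.2, -2.0]
width: 59.5
```

>>> carry_out --pt "0.001 0 0 0 0 0"

```text
t: 15.65
ee_pos: [522.0, -176.5, 40.2]
orientation: [1.297, 1.152, -1.296]
ft_force: [-0.0, -0.4, -2.5]
width: 59.6
```

>>> carry_out --pt "0.001 0 0 0 0 0"

```text
t: 15.78
ee_pos: [522.1, -176.6, 39.5]
orientation: [1.297, 1.152, -1.296]
ft_force: [-1.8, 0.6, 5.9]
width: 59.5
```

Contact came at a TCP height of 39.5 with 5.9 N, matching the expected 40. Releasing.

>>> carry_out --pt "0 0 0 0 0 0" --pt "0 0 0 0 0 0" --pt "0 0 0 0 0 0" --pt "0 0 0 0 0 0" --grip 0

```text
t: 16.27
ee_pos: [522.6, -176.8, 39.8]
orientation: [1.297, 1.15, -1.295]
ft_force: [-0.2, 1.0, 0.7]
width: 87.7
```

>>> carry_out --pt "-0.01 0 0 0 0 0" --pt "-0.02 0 0 0 0 0" --pt "-0.03 0 0 0 0 0" --pt "-0.04 0 0 0 0 0" --pt "-0.03 0 0 0 0 0" --pt "-0.02 0 0 0 0 0" --pt "0 0 0 0 0 0"

```text
t: 17.15
ee_pos: [522.6, -176.9, 198.1]
orientation: [1.298, 1.149, -1.294]
ft_force: [0.1, -0.2, -0.0]
width: 87.8
```

```bash
python3 o.py
python3 - <<'E'
from h import *
s=cam('side');c=cam('top');B=cv2.resize(s[0][150:342,120:376],(512,384));cv2.imwrite('pics/end.png',cv2.resize(B,(640,480)))
print((proj(s,[521,-176,6])-[120,150])*2.5)
E
```

```text
17.15 [ 522.6 -176.9  198.1] F tool [0.  0.2 0.2] Mtool [-0.03 -0.02  0.14] down [ 1.0e+00 -2.9e-03  3.0e-04] yaw -6.8 q6 -0.23 w 87.77868897132676
[356.1177041  302.53075402]
```

View pics/end.png

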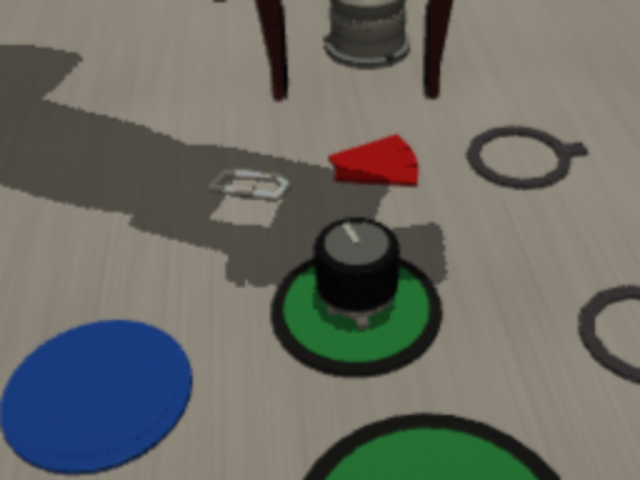

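The cap stands upright on the small green mat, with the plug foot near (358,315) and the mat centre at (356,303). The frames, segment and clip have not moved, and the gripper is clear.

```bash
python3 -c "
from workcell import ctrl
print(ctrl.close_job())"
```

```text
the job is handed in; nothing more can be done
None
```

The cap is off the canister and stands upright near the middle of the small green mat. I let go of it and handed the job in at about 17 s. One reading may count against the result: a wrist force spike of 31.8 N while I was finding the press.

- **Press and turn:** I held the cap at roughly 12–15 N and turned it about 57° anticlockwise. The torque sat at 0.25–0.3 N m, then rose to 0.53 N m at the stop, below the 0.8 N m forcing limit.
- **Lift and placing:** The lid lifted out with only its own 2 N of weight on the gripper. It touched down on the mat with a 5.9 N reading at the expected height.
- **Last view:** The final side picture shows the cap upright on the small green mat. The gripper is clear, and the frames, segment and clip look unmoved.

**What did not go cleanly:**
- **Press too hard:** The 31.8 N spike came from one 3 mm row and lasted about 1/8 s. It is slightly over the 30 N limit for the canister rim, if all of it reached the rim.
- **Dips while turning:** The press fell to 11.8 N for one reading near the stop. The torque then dropped to zero on the last 1° step, so the cap clicked over or slid in the fingers there.
- **Travel mismatch:** The measured press travel was about 4 mm, not the stated 5.5 mm.

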